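# Load the parts basket into the bench cleaner

## Robot

A 6-joint arm with a two-finger parallel gripper is mounted at the origin on a cart in front of the work surface, level with it; the furniture and walls round the work are solid. World frame = base frame: x ahead of the robot, y to its left, z up, the work surface at z = 0. Lengths are in mm, angles in rad, forces in N, time in s.
With the tool pointing down it reaches from about 350 to 950 mm from the base axis. Payload 17.4 kg.
Tool frame: the origin (TCP) lies at the very end of the fingers, on their centre line; the grasp point (between the pads) lies 19 mm behind it; z points along the fingers, y is the line along which they close (so a half turn about z gives the same grasp; the last joint's range is limited). The gripper opens to 93 mm and grips with 3 to 60 N. Pads are 15 mm wide; open, the fingers measure 128 mm over their backs; the gripper's body (75 mm by 188 mm) begins 65 mm behind the grasp point.
Start: joints at [-1.359, 0.116, 1.442, -0, 1.584, -0.038], TCP at [166.857, -654.057, 218.646] pointing down, gripper open.
Joint ranges: [-2.83, 2.83], [-0.83, 2.19], [0.07, 2.5], [-1.14, 4.28], [0.01, 3], [-2.97, 2.97]. Speed limits (rad/s): [1.89, 1.89, 2.22, 3.14, 3.14, 3.14].

## Interface

Orientations are given as a unit quaternion [w, x, y, z].
In Python, from plant import ctrl, cams gives the robot as it stands.
- The arm moves only by the tool play_rows, never from a script. Its argument "plan" is a list of rows, each an object of numbers: "x", "y", "z": the shift along the world's x, y, z in m; "rx", "ry", "rz": the turn, a rotation vector about the world's x, y, z in degrees. A call has exactly 5 rows; each row shifts and turns the commanded pose from where the row before left it; what a row does not reach is not made up. A row lasts 1/8 s, in which the tool goes at most 62.5 mm and 10.7 degrees, less where a joint would pass 70% of its speed; a pose out of reach is approached as far as the arm can. A call is refused whole if a number of a shift passes 0.0625 or a number of a turn 10.7, either way. A call with a gripper value outside its range is refused whole. "hand" is the closure in counts, from 0 (fully open) to 255 (shut), set as the call begins (left out, the last holds). The fingers move at their own pace and stop on an object; "newtons" is the grip in N (left out, the last holds). Time passes only in rows, so rows that do not move let the fingers close, or fill a call up. It gives the time, the measured TCP pose, the force, the opening and the grip force at its end, in the units of the state.
- ctrl.state(): the state, without advancing time (a new reading comes with each control period).
- cams.grab_frame(name): name is "scene" or "top" or "wrist"; returns a dict with "frame" (480x640x3 uint8, blue, green, red), "range_z" (480x640 float32, mm along the optical axis (not along the pixel's ray), 0 where there is no reading), "fx", "fy", "cx", "cy" (pixels), "origin" and "rotation" of the camera in the world. Camera axes: x right, y down, z forward; pixel columns grow to the right and rows downward; lengths in mm; the calibration is good to about 2 mm. A picture is of the moment at which its call begins.
- ctrl.close_job(): hands the job in; it is judged then, once.
The state is a dict: "time_s": time; "q": joint angles; "joint_vel": joint speeds; "effort": joint torques, N m; "eef_pos": TCP position; "orientation": TCP orientation; "ft_force": force on the tool from outside, world axes, zero at the start; "moment": the same for the moment, N m; "grip_width": finger opening in mm; "gripper_force": force on a finger pad.
Only numpy, scipy, OpenCV 4.12 (cv2) and the standard library are available. Lean on these libraries where they do the work, as an engineer would, in place of code of your own. Each camera call takes 0.05 s, during which the arm holds its last target. There are 200 camera calls.

## Task

Get the small ultrasonic cleaner ready for a wash: swing its drain valve lever fully shut, across the outlet pipe; take the wire basket up and off the drip stand's hooks, out through the mouth of the gate that keeps it there; and lower it gently into the cleaner's tank until its rim lies flat on the deck all round. Keep the brass bush in the basket, do not drag or tip the loose stand, and leave everything else where it is.

Things in the scene. Friction and masses are not known exactly. Their poses are not given: they have to be found in the camera images.
- bail_bar (a point): Middle of the basket's bail (carrying) bar: a round black sleeve 10 mm thick, 92 mm long along the basket's y, rigid with the basket, 125 mm above its underside. At first it lies in the stand's two hooks, 32 mm either side of this point; the 56 mm between them are free to grip.
- basket: Loose stainless wire basket, about 0.24 kg; origin at the centre of its underside, x across and y along the bail bar, z up. Body 94 x 114 mm (x, y) at its round-edged bottom, 100 x 120 mm at 42 mm height, where a flat rim flange 121 x 141 mm, 3 mm thick, runs round it. Bail legs rise at y = +-64 mm. It swings about the bar on the stand and in a grip, so it may hang some degrees out of plumb.
- bush: Loose turned brass bush standing flat in the basket, so it tilts as the basket does: flange 38 mm, neck 25 mm diameter, 30 mm high, about 0.15 kg; origin at its underside, z along its axis. It may stand up to 25 mm off-centre and so make the basket hang askew.
- stand: Loose drip stand, 2 kg, not fastened: tray 190 x 150 mm, 14 mm high; post at x +83 mm, 215 mm high; on it a bracket with two hooks at y +-32 mm and a firmly clamped gate, open to -x. Origin on the bench under the bar's rest; z up. Hooks and gate end 44 mm above the rest or lower, and 15 to 32 mm below it: draw the basket 95 mm to -x before raising it, or its flange catches under them.
- bar_rest (a point): Where the bar's axis rests at mid pocket, 180 mm up; axes as stand. The pocket is 18 mm wide in x. Beside the hooks (y +-38 mm) are the gate's C-shaped plates: a lip before the bar (x -8.5 to -19 mm) and a roof over bar and lip, to x -27.5 mm, leave a 14 mm mouth toward -x. The gate's height is not reported: the roof is 17 to 33 mm above this point, so the bar meets it after 12 to 28 mm of lift.
- cleaner: Fixed ultrasonic cleaner, stainless case 150 x 190 mm (x, y), 110 mm high; origin under its centre on the bench; control panel and drain valve on its -x front; z up.
- tank_mouth (a point): Centre of the tank's open mouth, level with the deck (flat top of the case), 110 mm above the bench; axes as cleaner. Mouth 105 x 125 mm (x, y), its edge rolled with 4 mm radius, 80 mm deep. The basket's body enters with 2.5 mm to spare each side, its y along this y (either way round), until its flange rests on the deck: underside then 42 mm below the deck.
- valve_stem (a point): On the vertical turning axis of the drain valve lever, at mid height of the lever, 63 mm above the bench, 115 mm in front of the cleaner's origin and 45 mm toward its +y.
- lever_end (a point): Free end of the lever, 70 mm from the axis. The outer 48 mm of the lever are a black grip 13 mm wide and 10 mm high; nothing lies within 10 mm below it.
- valve_lever (a joint): Angle of the drain valve lever in rad: 0 = open, the lever in line with the outlet pipe, pointing to the cleaner's -x; 1.571 = shut, at its stop, pointing to the cleaner's -y, across the pipe. It grows counterclockwise seen from above, turns with about 0.1 N m of friction and stays where it is left.
- tin: Small round tin, 63 mm across, 27 mm high, bystander; origin at its underside.
- black_case: Flat black case lying on the bench, 34 x 120 x 24 mm, bystander; origin at its underside.
- cream_jar: Low cream-coloured jar, 56 mm across, 47 mm high, bystander; origin at its underside.
There are look-alikes about, which are no part of the job. What is meant by the bush is not red, and is the smaller of those in its own colour.

How it is judged:
By the outcome, as a careful person would: the job done as asked, in the order asked, and still so for the second after the job is handed in, with the robot touching nothing.
It also fails if it takes over 69 s, if anything falls off the work surface, if the arm or the gripper's body presses on something with over 40 N, if the wrist force passes 120 N, or if a joint passes its speed limit or range.

## Working session

There is one attempt and no reset: what is moved stays moved. The work goes in short steps, Python scripts to look and compute and a tool call to move; the robot and the scene stay as the last step left them, time stands still between calls to the robot, and variables do not carry over. Pictures are saved under pics/ and viewed, at most 10 in all, crops included, and the job is handed in when it is done.

Besides the shell and the picture viewer there is one more tool, called after "Emit:" by a JSON object that holds its "name" and its "arguments", one argument or row to a line. play_rows: Moves the arm, as the interface text tells. Its arguments: {"type":"object","properties":{"plan":{"type":"array","items":{"type":"object","properties":{"x":{"type":"number"},"y":{"type":"number"},"z":{"type":"number"},"rx":{"type":"number"},"ry":{"type":"number"},"rz":{"type":"number"}}}},"hand":{"type":"number"},"newtons":{"type":"number"}},"required":["plan"]}

```bash
ls; mkdir -p pics; cat > h.py <<'E'
import numpy as np, cv2
from plant import ctrl, cams
def grab(n):
    d=cams.grab_frame(n); d['o']=np.array(d['origin'],float); R=np.array(d['rotation'],float)
    if R.shape!=(3,3):
        from scipy.spatial.transform import Rotation as Ro
        R=Ro.from_quat(np.roll(R,-1)).as_matrix()
    d['R']=R; return d
def cloud(d):
    z=d['range_z'].astype(float); v,u=np.mgrid[:480,:640]
    p=np.stack([(u-d['cx'])/d['fx']*z,(v-d['cy'])/d['fy']*z,z],-1)
    return p@d['R'].T+d['o']
def ray(d,u,v,h):
    r=d['R']@np.array([(u-d['cx'])/d['fx'],(v-d['cy'])/d['fy'],1]); t=(h-d['o'][2])/r[2]; return d['o']+t*r
def proj(d,p):
    c=d['R'].T@(np.array(p)-d['o']); return d['cx']+d['fx']*c[0]/c[2], d['cy']+d['fy']*c[1]/c[2]
def save(n,d): np.savez('%s.npz'%n,**d)
def load(n): return dict(np.load('%s.npz'%n))
E
python3 - <<'E'
from h import *
for n in ('scene','top'):
    d=grab(n); save(n,d); cv2.imwrite(f'pics/{n}1.png',d['frame']); print(n,d['o'],d['R'].round(3).tolist(),d['fx'],d['cx'],d['cy'])
print(ctrl.state())
E
```

```text
pics
scene [-145.95535304  484.95849967 1005.80299578] [[-0.552, -0.608, 0.57], [-0.834, 0.415, -0.364], [-0.015, -0.676, -0.736]] 530.740902766051 328.8900493231185 236.02649039894118
top [ 478.28370043   54.62775488 1324.824396  ] [[0.001, -0.998, 0.064], [-1.0, 0.0, 0.011], [-0.011, -0.064, -0.998]] 440.8993961069722 325.9118325072292 238.1539259430138
{'time_s': 0.1, 'q': array([-1.35880741e+00,  1.16445076e-01,  1.44217303e+00, -2.56864118e-05,
        1.58397304e+00, -3.78374930e-02]), 'joint_vel': array([ 0.00124693, -0.0029704 , -0.00104223,  0.00016367, -0.00167076,
        0.00089162]), 'effort': array([ 9.14478296e-04, -7.22895312e+01, -6.23865509e+01,  7.81122129e-02,
        2.28407106e-02, -5.79825655e-05]), 'eef_pos': array([ 166.80847507, -653.8928096 ,  217.99002943]), 'orientation': array([-4.96235620e-04,  9.92208381e-01,  1.24588440e-01, -5.62106258e-05]), 'ft_force': array([ 0.50646874, -0.95020932, -0.34841949]), 'moment': array([-0.00204393,  0.00547004, -0.00802259]), 'gripper_force': 0.0, 'grip_width': 93.25478000678088}
```

View pics/scene1.png

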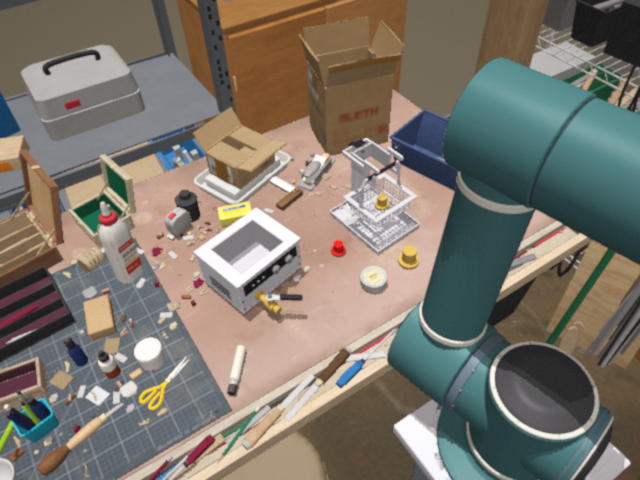

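View pics/top1.png

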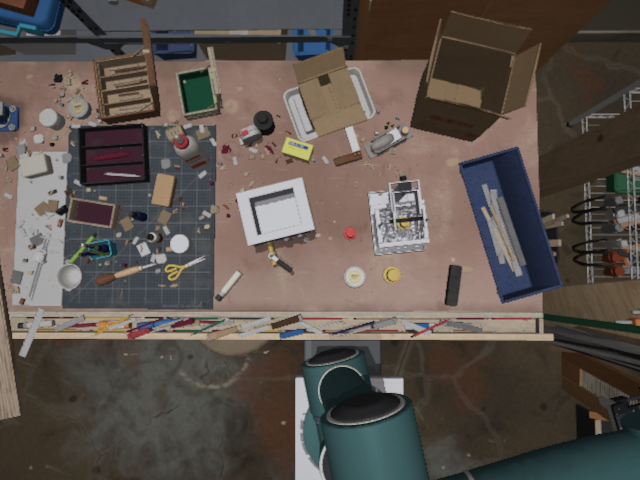

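The top view shows the cleaner at (275,211), with its valve lever at (282,262), and the stand with the basket at (400,218), its post to the far side. Things that could be taken for the bush:
- The brass piece in the basket: scene (381,201), top (405,223).
- The larger brass piece on the bench: scene (409,257), top (392,275).
- The red piece: scene (338,248).

I choose the one in the basket. I'll check that with a crop.

```bash
python3 - <<'E'
from h import *
t=load('top'); P=cloud(t); s=load('scene'); S=cloud(s)
# cleaner deck
for n,C,Z in (('top',P,t),('scene',S,s)):
    m=(abs(C[...,2]-110)<6)&(C[...,0]>350)&(C[...,0]<750)&(C[...,1]>50)&(C[...,1]<330)
    k,l,st,c=cv2.connectedComponentsWithStats(m.astype(np.uint8))
    i=1+np.argmax(st[1:,4]); q=C[l==i]; print(n,st[i],q[:,2].mean())
    r=cv2.minAreaRect(q[:,:2].astype(np.float32)); print(r)
# heights in stand area
m=(P[...,0]>400)&(P[...,0]<720)&(P[...,1]<-70)&(P[...,1]>-330)
for a,b in((8,20),(170,260),(205,225)):
    q=P[m&(P[...,2]>a)&(P[...,2]<b)]; print(a,b,len(q),cv2.minAreaRect(q[:,:2].astype(np.float32)) if len(q) else '')
m=(S[...,0]>400)&(S[...,0]<720)&(S[...,1]<-70)&(S[...,1]>-330)
for a,b in((8,20),(170,260),(207,225)):
    q=S[m&(S[...,2]>a)&(S[...,2]<b)]; print('s',a,b,len(q),cv2.minAreaRect(q[:,:2].astype(np.float32)) if len(q) else '',q.mean(0))
f=s['frame'][130:310,230:440]; a=cv2.resize(f,None,fx=3.8,fy=3.3,interpolation=cv2.INTER_CUBIC); cv2.imwrite('pics/crop1.png',a[:600,:800])
E
```

```text
top [ 235  178   79   68 1977] 109.82026671977712
((631.882080078125, 212.201416015625), (150.86123657226562, 190.3102569580078), 13.904885292053223)
scene [ 193  208  107   82 2493] 109.64608288122982
((629.228759765625, 211.32691955566406), (156.97320556640625, 192.33804321289062), 13.815498352050781)
8 20 340 ((552.763916015625, -195.500732421875), (325.093505859375, 250.68380737304688), 5.697918891906738)
170 260 849 ((642.9511108398438, -136.38360595703125), (138.5192108154297, 118.70548248291016), 5.9166741371154785)
205 225 297 ((640.8289184570312, -136.36050415039062), (134.3023223876953, 79.80658721923828), 5.916674613952637)
s 8 20 444 ((570.1099853515625, -143.25393676757812), (280.2342834472656, 155.71743774414062), 6.745457172393799) [ 544.06491975 -136.35699463   11.79785342]
s 170 260 1336 ((640.4456176757812, -135.9720001220703), (140.32681274414062, 118.29163360595703), 4.8374762535095215) [ 636.29823035 -135.51056918  195.34369104]
s 207 225 334 ((635.7478637695312, -137.52781677246094), (130.7024383544922, 84.41770935058594), 4.8374762535095215) [ 631.2149043  -137.78065711  213.31000342]
```

View pics/crop1.png

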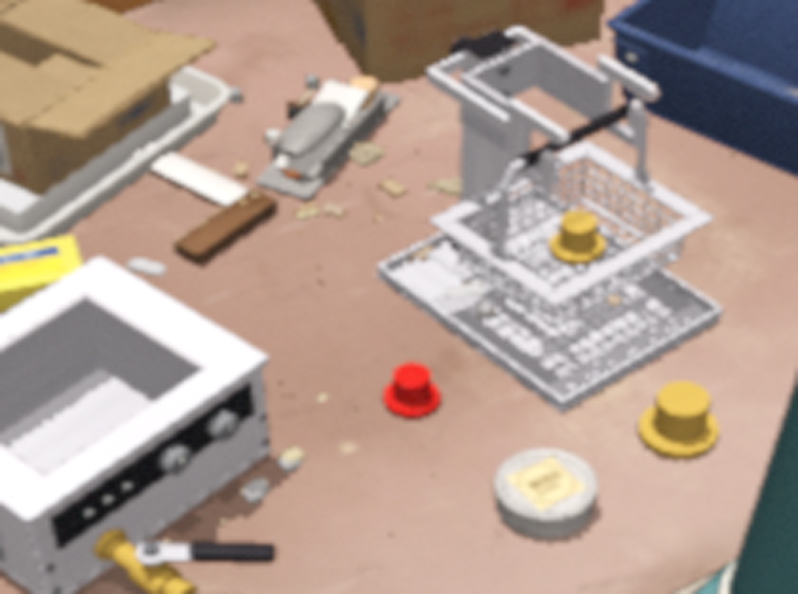

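The crop shows the smaller brass bush in the basket at crop (578,235), the larger brass one on the bench at (680,420), and the red one at (412,390). The basket bush is the right one. Next I measure the bar and the lever.

```bash
python3 - <<'E'
from h import *
for n in('top','scene'):
    d=load(n);C=cloud(d);g=d['frame'].astype(int).max(2); 
    R=lambda x0,x1,y0,y1,z0,z1:(C[...,0]>x0)&(C[...,0]<x1)&(C[...,1]>y0)&(C[...,1]<y1)&(C[...,2]>z0)&(C[...,2]<z1)
    for nm,m in(('bar',R(480,640,-230,-50,150,200)&(g<75)),('lev',R(380,520,120,260,50,80)&(g<75)),('hooks/gate',R(480,645,-230,-50,188,260))):
        k,l,st,c=cv2.connectedComponentsWithStats(m.astype(np.uint8),connectivity=8)
        for i in range(1,k):
            if st[i,4]<6: continue
            q=C[l==i]; v,u=np.nonzero(l==i); r=cv2.fitLine(q[:,:2].astype(np.float32),cv2.DIST_L2,0,.01,.01).ravel()
            print(n,nm,st[i],q.mean(0).round(1),'min',q.min(0).round(),'max',q.max(0).round(),'dir',r[:2].round(3),'px',u.mean().round(1),v.mean().round(1))
        if nm=='hooks/gate': print(' z hist',np.histogram(C[m][:,2],bins=np.arange(188,262,4)))
    B=cv2.inRange(cv2.cvtColor(d['frame'],cv2.COLOR_BGR2HSV),(18,120,90),(32,255,255))>0
    k,l,st,c=cv2.connectedComponentsWithStats(B.astype(np.uint8))
    for i in range(1,k):
        q=C[l==i].mean(0)
        if st[i,4]>8 and 400<q[0]<680 and -250<q[1]<250: print(n,'brass',st[i],q.round(1))
s=load('scene'); f=s['frame'][120:260,310:440]; cv2.imwrite('pics/crop2.png',cv2.resize(f,None,fx=4.2,fy=4.2,interpolation=cv2.INTER_CUBIC))
E
```

```text
top bar [416 204   3  11  19] [ 626.  -168.3  190.1] min [ 614. -170.  177.] max [ 639. -167.  200.] dir [0.995 0.096] px 417.2 209.4
top bar [396 217  26   5  79] [ 601.4 -147.7  183.7] min [ 596. -179.  178.] max [ 607. -114.  190.] dir [ 0.093 -0.996] px 408.9 219.2
top bar [390 220   3   3   9] [ 596.7 -101.4  182.9] min [ 594. -105.  179.] max [600. -98. 187.] dir [ 0.734 -0.68 ] px 391.0 221.0
top lev [277 260  15  12  70] [481.4 188.4  67.5] min [466. 168.  57.] max [497. 209.  73.] dir [0.596 0.803] px 284.0 265.5
top hooks/gate [417 201   9  27 115] [ 614.3 -174.   207.1] min [ 578. -183.  189.] max [ 645. -166.  223.] dir [0.983 0.185] px 420.9 213.1
top hooks/gate [390 202   6  29 110] [ 611.8 -102.8  207.6] min [ 570. -109.  190.] max [644. -96. 224.] dir [0.999 0.045] px 392.8 214.1
 z hist (array([19, 19, 21, 22, 37, 32, 20, 38, 19,  0,  0,  0,  0,  0,  0,  0,  0,
        0]), array([188, 192, 196, 200, 204, 208, 212, 216, 220, 224, 228, 232, 236,
       240, 244, 248, 252, 256, 260]))
top brass [398 221  12   8  44] [ 593.6 -144.5  123.7]
top brass [266 242  10  13  50
[... 777 characters left out ...]
] dir [0.998 0.059] px 365.3 166.3
scene hooks/gate [396 163   3   3   8] [ 586.5 -179.2  192.1] min [ 584. -181.  189.] max [ 591. -177.  195.] dir [ 0.969 -0.247] px 397.1 164.0
scene hooks/gate [372 176   4   4  12] [ 579.2 -104.7  191.7] min [ 574. -109.  189.] max [ 585. -101.  199.] dir [ 0.942 -0.335] px 373.8 177.6
 z hist (array([48, 42, 48, 39, 39, 59, 45, 63, 13,  0,  0,  0,  0,  0,  0,  0,  0,
        0]), array([188, 192, 196, 200, 204, 208, 212, 216, 220, 224, 228, 232, 236,
       240, 244, 248, 252, 256, 260]))
scene brass [375 194  14  16 152] [ 581.9 -137.2   93.3]
scene brass [398 246  21  23 348] [ 439.7 -112.7   35.9]
scene brass [255 291  26  23 216] [510.2 230.2  40.6]
```

View pics/crop2.png

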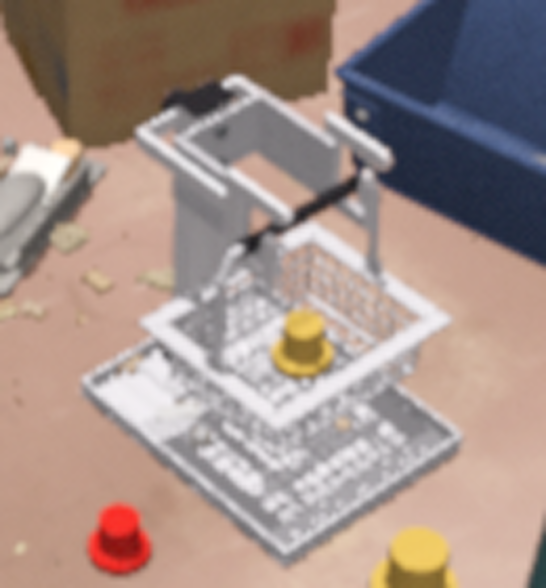

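The crop confirms the bush in the basket, with the bar in the hooks under C-shaped gate plates that open toward the robot. I do the lever first, with closed fingers.

Emit:
{"name": "play_rows", "arguments": {
  "plan": [
    {"x": 0.025,"y": 0.06},
    {"x": 0.025,"y": 0.06},
    {"x": 0.025,"y": 0.06},
    {"x": 0.025,"y": 0.06},
    {"x": 0.025,"y": 0.06}
  ],
  "hand": 255,
  "newtons": 10
}}

```text
invalid input
```

Emit:
{"name": "play_rows", "arguments": {
  "plan": [
    {"x": 0.02,"y": 0.058},
    {"x": 0.02,"y": 0.058},
    {"x": 0.02,"y": 0.058},
    {"x": 0.02,"y": 0.058},
    {"x": 0.02,"y": 0.058}
  ]
}}

```text
invalid input
```

Emit:
{"name": "play_rows", "arguments": {
  "plan": [
    {"x": 0.011,"y": 0.055,"z": -0.01},
    {"x": 0.011,"y": 0.055,"z": -0.01},
    {"x": 0.011,"y": 0.055,"z": -0.01},
    {"x": 0.011,"y": 0.055,"z": -0.01},
    {"x": 0.011,"y": 0.055,"z": -0.01}
  ]
}}

```text
invalid input
```

Emit:
{"name": "play_rows", "arguments": {
  "plan": [
    {"x": 0.025,"y": 0.06,"z": 0,"rx": 0,"ry": 0,"rz": 0},
    {"x": 0.025,"y": 0.06,"z": 0,"rx": 0,"ry": 0,"rz": 0},
    {"x": 0.025,"y": 0.06,"z": 0,"rx": 0,"ry": 0,"rz": 0},
    {"x": 0.025,"y": 0.06,"z": 0,"rx": 0,"ry": 0,"rz": 0},
    {"x": 0.025,"y": 0.06,"z": 0,"rx": 0,"ry": 0,"rz": 0}
  ],
  "hand": 255,
  "newtons": 10
}}

```text
time_s: 0.72
eef_pos: [287.3, -363.7, 218.4]
orientation: [-0.0, 0.992, 0.124, 0.0]
ft_force: [1.2, 0.7, 0.6]
grip_width: 47.7
gripper_force: 0.0
```

Emit:
{"name": "play_rows", "arguments": {
  "plan": [
    {"x": 0.02,"y": 0.058,"z": 0,"rx": 0,"ry": 0,"rz": 0},
    {"x": 0.02,"y": 0.058,"z": 0,"rx": 0,"ry": 0,"rz": 0},
    {"x": 0.02,"y": 0.058,"z": 0,"rx": 0,"ry": 0,"rz": 0},
    {"x": 0.02,"y": 0.058,"z": 0,"rx": 0,"ry": 0,"rz": 0},
    {"x": 0.02,"y": 0.058,"z": 0,"rx": 0,"ry": 0,"rz": 0}
  ]
}}

```text
time_s: 1.35
eef_pos: [387.1, -73.7, 218.7]
orientation: [0.0, 0.992, 0.124, 0.0]
ft_force: [0.1, -1.0, 0.6]
grip_width: 1.0
gripper_force: 0.0
```

Emit:
{"name": "play_rows", "arguments": {
  "plan": [
    {"x": 0.011,"y": 0.055,"z": -0.01,"rx": 0,"ry": 0,"rz": 0},
    {"x": 0.011,"y": 0.055,"z": -0.01,"rx": 0,"ry": 0,"rz": 0},
    {"x": 0.011,"y": 0.055,"z": -0.01,"rx": 0,"ry": 0,"rz": 0},
    {"x": 0.011,"y": 0.055,"z": -0.01,"rx": 0,"ry": 0,"rz": 0},
    {"x": 0.011,"y": 0.055,"z": -0.01,"rx": 0,"ry": 0,"rz": 0}
  ]
}}

```text
time_s: 1.98
eef_pos: [441.9, 201.4, 168.2]
orientation: [0.0, 0.992, 0.125, 0.0]
ft_force: [0.6, -0.8, 0.7]
grip_width: 0.4
gripper_force: 0.0
```

Emit:
{"name": "play_rows", "arguments": {
  "plan": [
    {"x": 0,"y": 0,"z": 0,"rx": 0,"ry": 0,"rz": 0},
    {"x": 0,"y": 0,"z": 0,"rx": 0,"ry": 0,"rz": 0},
    {"x": 0,"y": 0,"z": 0,"rx": 0,"ry": 0,"rz": 0},
    {"x": 0,"y": 0,"z": 0,"rx": 0,"ry": 0,"rz": 0},
    {"x": 0,"y": 0,"z": 0,"rx": 0,"ry": 0,"rz": 0}
  ]
}}

```text
time_s: 2.6
eef_pos: [442.2, 198.9, 168.9]
orientation: [-0.0, 0.992, 0.124, 0.0]
ft_force: [-0.1, -0.1, 0.3]
grip_width: 0.5
gripper_force: 0.0
```

Emit:
{"name": "play_rows", "arguments": {
  "plan": [
    {"x": 0,"y": 0.005,"z": -0.03,"rx": 0,"ry": 0,"rz": 0},
    {"x": 0,"y": 0,"z": -0.03,"rx": 0,"ry": 0,"rz": 0},
    {"x": 0,"y": 0,"z": -0.03,"rx": 0,"ry": 0,"rz": 0},
    {"x": 0,"y": 0,"z": -0.022,"rx": 0,"ry": 0,"rz": 0},
    {"x": 0,"y": 0,"z": 0,"rx": 0,"ry": 0,"rz": 0}
  ]
}}

```text
time_s: 3.22
eef_pos: [441.3, 203.9, 55.4]
orientation: [0.0, 0.992, 0.124, -0.001]
ft_force: [-0.5, -1.1, 0.1]
grip_width: 0.3
gripper_force: 0.0
```

Emit:
{"name": "play_rows", "arguments": {
  "plan": [
    {"x": 0.01,"y": -0.006,"z": 0,"rx": 0,"ry": 0,"rz": 0},
    {"x": 0.01,"y": -0.006,"z": 0,"rx": 0,"ry": 0,"rz": 0},
    {"x": 0.01,"y": -0.006,"z": 0,"rx": 0,"ry": 0,"rz": 0},
    {"x": 0.01,"y": -0.006,"z": 0,"rx": 0,"ry": 0,"rz": 0},
    {"x": 0.008,"y": -0.005,"z": 0,"rx": 0,"ry": 0,"rz": 0}
  ]
}}

```text
time_s: 3.85
eef_pos: [490.8, 174.9, 56.6]
orientation: [-0.0, 0.992, 0.124, -0.0]
ft_force: [-1.6, 1.1, -0.1]
grip_width: 0.6
gripper_force: 0.7
```

```bash
python3 - <<'E'
from h import *
for n in('top','scene'):
    d=grab(n); C=cloud(d); g=d['frame'].astype(int).max(2)
    m=(g<75)&(C[...,0]>400)&(C[...,0]<560)&(C[...,1]>120)&(C[...,1]<260)&(C[...,2]>45)&(C[...,2]<80)
    q=C[m]; r=cv2.fitLine(q[:,:2].astype(np.float32),cv2.DIST_L2,0,.01,.01).ravel(); print(n,len(q),q.mean(0),r, np.degrees(np.arctan2(q[:,1].mean()-227.9,q[:,0].mean()-508.6))%360)
print(ctrl.state()['eef_pos'],ctrl.state()['ft_force'])
E
```

```text
Traceback (most recent call last):
cv2.error: OpenCV(4.12.0) /io/opencv/modules/imgproc/src/linefit.cpp:50: error: (-215:Assertion failed) count > 0 in function 'fitLine2D_wods'
```

Emit:
{"name": "play_rows", "arguments": {
  "plan": [
    {"x": 0.003,"y": 0,"z": 0,"rx": 0,"ry": 0,"rz": 0},
    {"x": 0.003,"y": 0,"z": 0,"rx": 0,"ry": 0,"rz": 0},
    {"x": 0.003,"y": 0,"z": 0,"rx": 0,"ry": 0,"rz": 0},
    {"x": 0.002,"y": 0,"z": 0,"rx": 0,"ry": 0,"rz": 0},
    {"x": 0.001,"y": 0,"z": 0,"rx": 0,"ry": 0,"rz": 0}
  ]
}}

```text
time_s: 4.53
eef_pos: [502.1, 175.6, 56.6]
orientation: [-0.0, 0.992, 0.125, -0.0]
ft_force: [-1.8, 0.8, 0.0]
grip_width: 0.6
gripper_force: 0.6
```

Emit:
{"name": "play_rows", "arguments": {
  "plan": [
    {"x": 0.001,"y": 0,"z": 0,"rx": 0,"ry": 0,"rz": 0},
    {"x": 0.001,"y": 0,"z": 0,"rx": 0,"ry": 0,"rz": 0},
    {"x": 0.001,"y": 0,"z": 0,"rx": 0,"ry": 0,"rz": 0},
    {"x": 0.001,"y": 0,"z": 0,"rx": 0,"ry": 0,"rz": 0},
    {"x": 0,"y": 0,"z": 0,"rx": 0,"ry": 0,"rz": 0}
  ]
}}

```text
time_s: 5.15
eef_pos: [504.8, 175.5, 56.5]
orientation: [-0.0, 0.992, 0.125, -0.002]
ft_force: [-14.4, 0.5, 7.0]
grip_width: 0.9
gripper_force: 6.8
```

Emit:
{"name": "play_rows", "arguments": {
  "plan": [
    {"x": -0.015,"y": 0,"z": 0,"rx": 0,"ry": 0,"rz": 0},
    {"x": -0.015,"y": 0,"z": 0.01,"rx": 0,"ry": 0,"rz": 0},
    {"x": 0,"y": 0,"z": 0.06,"rx": 0,"ry": 0,"rz": 0},
    {"x": 0,"y": -0.02,"z": 0.06,"rx": 0,"ry": 0,"rz": 10},
    {"x": 0,"y": -0.04,"z": 0.06,"rx": 0,"ry": 0,"rz": 10}
  ],
  "hand": 145,
  "newtons": 20
}}

```text
time_s: 5.78
eef_pos: [475.5, 120.8, 240.4]
orientation: [0.0, 0.954, 0.298, 0.001]
ft_force: [0.7, 0.8, -0.2]
grip_width: 39.4
gripper_force: 0.0
```

Emit:
{"name": "play_rows", "arguments": {
  "plan": [
    {"x": 0,"y": -0.045,"z": 0.014,"rx": 0,"ry": 0,"rz": 10},
    {"x": 0,"y": -0.045,"z": 0,"rx": 0,"ry": 0,"rz": 10},
    {"x": 0,"y": -0.045,"z": 0,"rx": 0,"ry": 0,"rz": 10},
    {"x": 0,"y": -0.045,"z": 0,"rx": 0,"ry": 0,"rz": 10},
    {"x": 0,"y": -0.045,"z": 0,"rx": 0,"ry": 0,"rz": 10}
  ]
}}

```text
time_s: 6.4
eef_pos: [475.5, -105.4, 252.2]
orientation: [0.001, 0.739, 0.673, 0.0]
ft_force: [1.2, 0.3, -0.2]
grip_width: 40.1
gripper_force: 0.0
```

Emit:
{"name": "play_rows", "arguments": {
  "plan": [
    {"x": 0,"y": -0.03,"z": 0,"rx": 0,"ry": 0,"rz": 10},
    {"x": 0,"y": 0,"z": 0,"rx": 0,"ry": 0,"rz": 1},
    {"x": 0,"y": 0,"z": 0,"rx": 0,"ry": 0,"rz": 0},
    {"x": 0,"y": 0,"z": 0,"rx": 0,"ry": 0,"rz": 0},
    {"x": 0,"y": 0,"z": 0,"rx": 0,"ry": 0,"rz": 0}
  ]
}}

```text
time_s: 7.02
eef_pos: [476.1, -133.4, 252.0]
orientation: [0.0, 0.674, 0.739, 0.0]
ft_force: [-1.0, 0.1, -0.5]
grip_width: 40.1
gripper_force: 0.0
```

```bash
python3 - <<'E'
from h import *
for n in('top','scene','wrist'):
    d=grab(n); save(n+'2',d); C=cloud(d); g=d['frame'].astype(int).max(2)
    m=(g<75)&(C[...,0]>400)&(C[...,0]<560)&(C[...,1]>120)&(C[...,1]<260)&(C[...,2]>45)&(C[...,2]<80)
    q=C[m]
    if len(q)>20: r=cv2.fitLine(q[:,:2].astype(np.float32),cv2.DIST_L2,0,.01,.01).ravel(); print(n,len(q),q.mean(0),r)
    cv2.imwrite(f'pics/{n}2.png',d['frame'])
s=ctrl.state();print(d['o'],d['R'].round(3).tolist(),d['fx'],s['eef_pos'],s['q'],s['ft_force'],s['grip_width'])
E
```

```text
top 81 [525.6766305  188.37395233  68.50655536] [3.1843427e-01 9.4794494e-01 5.2567664e+02 1.8837395e+02]
scene 204 [532.91873423 202.78898923  69.57754647] [4.0735617e-01 9.1326934e-01 5.3291876e+02 2.0278899e+02]
[469.71826801 -66.37376093 416.46662868] [[0.996, 0.09, 0.022], [0.093, -0.965, -0.245], [-0.0, 0.246, -0.969]] 354.2777796540557 [ 476.07381086 -133.69921073  251.96685222] [-3.25368593e-01 -2.89753041e-01  1.76814096e+00 -1.18855890e-05
  1.66316389e+00 -4.18247748e-01] [-0.34682489  0.13277096 -0.06601849] 40.11847468205997
```

View pics/wrist2.png

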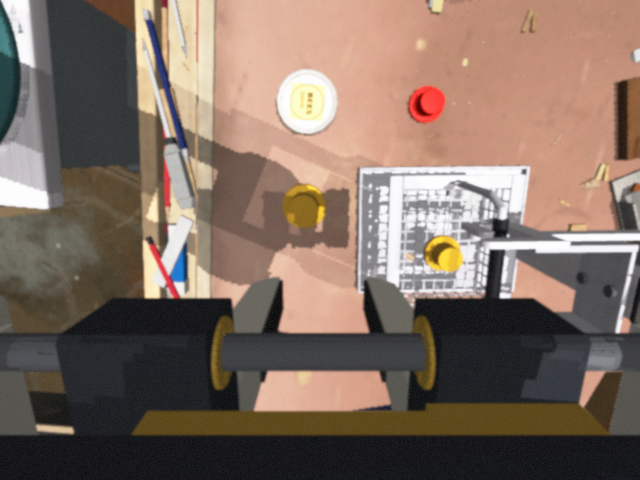

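Wrist view: the bar at (497,265), one hook and gate plate running from (490,240) to (640,240), the bush at (443,254), the large look-alike at (305,206) and the red one at (427,103).

```bash
python3 - <<'E'
from h import *
c,s_=np.cos(np.radians(5.4)),np.sin(np.radians(5.4)); B=np.array([599,-138,180.])
# lever from top2, restrict to away from panel (cleaner frame x<-95)
a=np.radians(13.9)
for n in('top2','scene2'):
    d=load(n);C=cloud(d);g=d['frame'].astype(int).max(2)
    x=(C[...,0]-630.5)*np.cos(a)+(C[...,1]-211.8)*np.sin(a); y=-(C[...,0]-630.5)*np.sin(a)+(C[...,1]-211.8)*np.cos(a)
    m=(g<75)&(x<-88)&(x>-160)&(abs(y)<60)&(abs(C[...,2]-66)<12)
    q=np.c_[x[m],y[m]].astype(np.float32); print(n,'lever cleaner frame',len(q),q.mean(0),q.min(0),q.max(0),cv2.fitLine(q,cv2.DIST_L2,0,.01,.01).ravel()[:2])
for n in('wrist2','scene','top'):
    d=load(n);C=cloud(d);g=d['frame'].astype(int).max(2)
    D=C-B; X=D[...,0]*c+D[...,1]*s_; Y=-D[...,0]*s_+D[...,1]*c; Z=D[...,2]
    m=(g<75)&(abs(X)<15)&(abs(Y)<48)&(abs(Z)<18)
    q=np.c_[X[m],Y[m],Z[m]]; print(n,'bar',len(q),np.median(q,0).round(1),q[:,1].min(),q[:,1].max(), np.polyfit(q[:,1],q[:,0],1).round(3))
    fl=(abs(X)<90)&(abs(Y)<90)&(abs(Z+83)<22)&(g>120)
    q=np.c_[X[fl],Y[fl],Z[fl]]; A=np.c_[q[:,:2],np.ones(len(q))]; w=np.ones(len(q),bool)
    for _ in range(12):
        k=np.linalg.lstsq(A[w],q[w,2],rcond=None)[0]; w=abs(A@k-q[:,2])<4
    print('  flange plane',k.round(3),w.sum(),len(w),'x',np.percentile(q[w][:,0],[1,99]),'y',np.percentile(q[w][:,1],[1,99]))
    for nm,ya,yb in(('+',33,45),('-',-45,-33)):
        for xa in range(-50,80,8):
            mm=(Y>ya)&(Y<yb)&(X>xa)&(X<xa+8)&(Z>-40)&(Z<60); zz=Z[mm]
            if len(zz)>3: print('   ',nm,xa,len(zz),np.percentile(zz,[5,50,95]).round(0))
E
```

```text
top2 lever cleaner frame 68 [-113.71223     -3.4825077] [-119.94723   -26.431097] [-107.87122    18.258663] [ 0.02765179 -0.99961764]
scene2 lever cleaner frame 101 [-117.993774    -3.0298092] [-123.38127   -26.334658] [-110.33624    19.523024] [0.02220539 0.9997534 ]
wrist2 bar 864 [-3.1  9.1  2.3] -16.617175312374226 40.98982620641048 [ 1.00e-03 -2.73e+00]
  flange plane [-1.700e-02  0.000e+00 -8.186e+01] 3937 4636 x [-62.98812502  57.45288671] y [-46.69212064  65.46759737]
    + -34 28 [29. 34. 36.]
    + -26 151 [-18.  27.  37.]
    + -18 215 [-19.   9.  37.]
    + -10 291 [-18.   2.  37.]
    + -2 193 [-14.   3.  37.]
    + 6 247 [-8. 17. 37.]
    + 14 243 [-16.  17.  37.]
    + 22 73 [ 9. 17. 20.]
    + 30 80 [ 9. 17. 20.]
    + 38 79 [10. 18. 20.]
    + 46 72 [10. 17. 20.]
    + 54 90 [ 7. 16. 20.]
    + 62 86 [ 7. 17. 20.]
    + 70 87 [ 8. 17. 20.]
    + 78 26 [ 8. 10. 14.]
    - 54 170 [-14.   2.  15.]
    - 62 291 [-14.   2.  16.]
    - 70 6 [-14.   9.  14.]
scene bar 56 [ -2.6 -15.8   3.7] -44.86373721977864 39.77753664898565 [-0.025 -2.657]
  flange plane [-2.900e-02  5.0
[... 1160 characters left out ...]
-8. 15. 42.]
    + -10 14 [-14.  17.  41.]
    + -2 20 [ 0.  4. 40.]
    + 6 14 [-14.  20.  39.]
    + 14 13 [-12.  19.  39.]
    + 22 7 [-14.  20.  23.]
    + 30 9 [12. 21. 24.]
    + 38 6 [17. 20. 23.]
    + 46 6 [17. 21. 25.]
    + 54 7 [ 9. 19. 24.]
    + 62 7 [17. 20. 21.]
    + 70 6 [18. 20. 21.]
    + 78 8 [ 8. 17. 21.]
    - -26 9 [29. 34. 41.]
    - -18 25 [-10.  11.  42.]
    - -10 21 [-11.  -1.  40.]
    - -2 19 [ 3.  7. 38.]
    - 6 20 [-14.  22.  40.]
    - 14 20 [-11.  27.  42.]
    - 22 11 [-8. 25. 35.]
    - 30 12 [ 5. 20. 29.]
    - 38 11 [ 9. 25. 30.]
    - 46 9 [18. 23. 27.]
    - 54 9 [17. 22. 30.]
    - 62 8 [17. 24. 30.]
    - 70 8 [14. 19. 28.]
    - 78 9 [15. 20. 22.]
```

Emit:
{"name": "play_rows", "arguments": {
  "plan": [
    {"x": 0.04,"y": -0.003,"z": 0,"rx": 0,"ry": 0,"rz": 0},
    {"x": 0.04,"y": -0.002,"z": 0,"rx": 0,"ry": 0,"rz": 0},
    {"x": 0.03,"y": -0.002,"z": 0,"rx": 0,"ry": 0,"rz": 0},
    {"x": 0.011,"y": 0,"z": 0,"rx": 0,"ry": 0,"rz": 0},
    {"x": 0,"y": 0,"z": 0,"rx": 0,"ry": 0,"rz": 0}
  ]
}}

```text
time_s: 7.8
eef_pos: [597.0, -140.9, 251.6]
orientation: [-0.0, 0.674, 0.739, -0.0]
ft_force: [-0.7, 0.9, 0.2]
grip_width: 40.4
gripper_force: 0.0
```

```bash
python3 - <<'E'
from h import *
d=grab('wrist'); save('wrist3',d); cv2.imwrite('pics/wrist3.png',d['frame'])
c,s_=np.cos(np.radians(5.4)),np.sin(np.radians(5.4)); B=np.array([596.7,-140.7,180.])
for n in('wrist3','wrist2','scene'):
    d=load(n);C=cloud(d);g=d['frame'].astype(int).max(2); D=C-B; X=D[...,0]*c+D[...,1]*s_; Y=-D[...,0]*s_+D[...,1]*c; Z=D[...,2]
    m=(g<75)&(abs(X)<15)&(abs(Y)<27)&(abs(Z)<18); q=np.c_[X[m],Y[m],Z[m]]
    if len(q): print(n,'bar',len(q),np.median(q,0).round(1),np.percentile(q,[2,98],axis=0).round(1).tolist())
    for xa in range(-36,30,4):
        mm=(Y>34)&(Y<50)&(X>xa)&(X<xa+4)&(Z>-40)&(Z<60)
        print(xa,np.histogram(Z[mm],bins=np.arange(-20,46,3))[0])
print(np.arange(-20,46,3)); print(ctrl.state()['eef_pos'])
E
```

```text
wrist3 bar 923 [1.4 1.9 2.5] [[-2.6, -25.8, 0.2], [5.7, 25.4, 4.2]]
-36 [0 0 0 0 0 0 0 0 0 0 0 0 0 0 0 0 0 0 0 0 0]
-32 [0 0 0 0 0 0 0 0 0 0 0 0 0 0 0 0 0 0 0 0 0]
-28 [ 0  0  0  0  0  0  0  0  0  0  0  0  0  0  0  0  0  7 12  0  0]
-24 [ 0  0  0  0  0  0  0  0  0  0  0  0  0  0  0  7  4  3 21 13  0]
-20 [ 0  3  0  2  2  1  2  0  3  7  1  0  0  0  0  5  1  7 15 22  0]
-16 [ 1  4  0  6  1  5  5  1  5  0 24  0  0  0  0  3  4  7 20 15  0]
-12 [ 0  6  0  6  0  6  2  4  5  3 25  1  0  0  0  2  5  7 23 12  0]
-8 [ 0 20  1  1  1  0  2  3  1  4  0  0  0  0  0  4  2  6 16 19  0]
-4 [ 0  0  0  0  0  1 35 57  0  0  0  0  0  0  0  1  6  7 18 17  0]
0 [  0   0   0   0   0   0  26 118   5   0   0   0   0   0   0   3   4   7
  17  18   0]
4 [ 0  8  0  0  0  3 35 30  0  0  0  0  0  0  0  0  7  5 15 23  0]
8 [ 6 14  3  1  1  2  2  3  1  1  2  4  1  2  0  2  7  4 21 19  0]
12 [ 5  0  6  2  4  4  2  6  3  3  6  2  5  5  4  4  7  6 14 26  0]
16 [ 5  0  6  1  4  5  1  5  1  6  3  3  7  2  6  6  6  3 19 23  0]
20 [ 5  0  4  0  4  2  3  3  3  5  3  3  6  5  1  5  3  5 14 16  0]
24 [ 0  0  0  0  0  0  0  0 
[... 1607 characters left out ...]
0]
-16 [0 0 2 1 0 1 1 1 2 1 1 1 0 0 0 0 1 2 2 0 4]
-12 [2 0 1 1 1 2 3 1 1 1 1 0 0 0 0 0 1 1 1 0 0]
-8 [2 2 1 1 0 0 0 0 0 1 0 0 0 0 0 0 0 2 2 5 0]
-4 [1 2 1 0 1 1 3 7 3 0 0 0 0 0 0 1 1 0 0 1 2]
0 [1 1 1 1 1 0 0 5 4 1 0 0 0 0 0 0 0 3 1 1 1]
4 [2 2 0 0 0 0 0 0 0 0 0 0 0 0 0 0 2 2 2 2 1]
8 [1 0 0 0 0 0 2 1 0 2 0 1 1 1 3 0 1 0 2 0 0]
12 [0 0 0 0 2 2 1 4 1 2 3 1 2 2 0 0 1 1 2 2 0]
16 [0 0 0 0 1 1 0 1 2 1 2 0 3 0 2 1 1 1 2 2 0]
20 [1 2 1 1 1 1 1 0 0 2 1 1 1 2 1 2 1 1 2 3 0]
24 [0 0 0 0 0 0 0 0 0 0 3 0 2 1 0 0 0 0 0 0 0]
28 [0 0 0 0 0 0 0 1 0 0 0 2 1 1 1 0 0 0 0 0 0]
[-20 -17 -14 -11  -8  -5  -2   1   4   7  10  13  16  19  22  25  28  31
  34  37  40  43]
[ 596.54805268 -140.89567183  251.90536444]
```

View pics/wrist3.png

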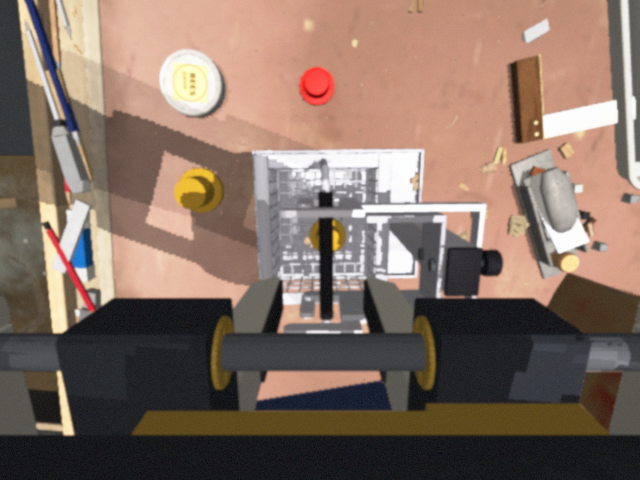

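Wrist view: the bar runs at x≈326 from y 190 to 318, between the fingers at 277 and 368, and the bush is under it at (327,236). Depth puts the lip top about 13 mm and the roof about 26 mm above the rest, so the bar should pass at about 20 mm of lift.

Emit:
{"name": "play_rows", "arguments": {
  "plan": [
    {"x": 0.001,"y": 0,"z": -0.03,"rx": 0,"ry": 0,"rz": 0},
    {"x": 0,"y": 0,"z": -0.03,"rx": 0,"ry": 0,"rz": 0},
    {"x": 0,"y": 0,"z": -0.02,"rx": 0,"ry": 0,"rz": 0},
    {"x": 0,"y": 0,"z": -0.01,"rx": 0,"ry": 0,"rz": 0},
    {"x": 0,"y": 0,"z": 0,"rx": 0,"ry": 0,"rz": 0}
  ]
}}

```text
time_s: 8.48
eef_pos: [597.9, -141.0, 162.1]
orientation: [-0.0, 0.674, 0.739, -0.0]
ft_force: [-0.1, -0.2, -0.6]
grip_width: 40.2
gripper_force: 0.0
```

Emit:
{"name": "play_rows", "arguments": {
  "plan": [
    {"x": 0,"y": 0,"z": 0,"rx": 0,"ry": 0,"rz": 0},
    {"x": 0,"y": 0,"z": 0,"rx": 0,"ry": 0,"rz": 0},
    {"x": 0,"y": 0,"z": 0,"rx": 0,"ry": 0,"rz": 0},
    {"x": 0,"y": 0,"z": 0,"rx": 0,"ry": 0,"rz": 0},
    {"x": 0,"y": 0,"z": 0,"rx": 0,"ry": 0,"rz": 0}
  ],
  "hand": 255,
  "newtons": 25
}}

```text
time_s: 9.1
eef_pos: [598.1, -141.0, 162.2]
orientation: [0.0, 0.674, 0.739, 0.0]
ft_force: [0.8, 0.0, 2.7]
grip_width: 9.1
gripper_force: 25.0
```

Emit:
{"name": "play_rows", "arguments": {
  "plan": [
    {"x": 0,"y": 0,"z": 0.003,"rx": 0,"ry": 0,"rz": 0},
    {"x": 0,"y": 0,"z": 0.004,"rx": 0,"ry": 0,"rz": 0},
    {"x": 0,"y": 0,"z": 0.004,"rx": 0,"ry": 0,"rz": 0},
    {"x": 0,"y": 0,"z": 0.003,"rx": 0,"ry": 0,"rz": 0},
    {"x": 0,"y": 0,"z": 0.002,"rx": 0,"ry": 0,"rz": 0}
  ]
}}

```text
time_s: 9.72
eef_pos: [598.1, -141.0, 178.2]
orientation: [0.0, 0.674, 0.739, 0.0]
ft_force: [-1.2, 0.4, -4.1]
grip_width: 9.2
gripper_force: 25.0
```

Emit:
{"name": "play_rows", "arguments": {
  "plan": [
    {"x": 0,"y": 0,"z": 0.001,"rx": 0,"ry": 0,"rz": 0},
    {"x": 0,"y": 0,"z": 0.001,"rx": 0,"ry": 0,"rz": 0},
    {"x": 0,"y": 0,"z": 0.001,"rx": 0,"ry": 0,"rz": 0},
    {"x": 0,"y": 0,"z": 0,"rx": 0,"ry": 0,"rz": 0},
    {"x": 0,"y": 0,"z": 0,"rx": 0,"ry": 0,"rz": 0}
  ]
}}

```text
time_s: 10.35
eef_pos: [598.0, -141.0, 180.9]
orientation: [-0.0, 0.674, 0.739, -0.0]
ft_force: [0.3, 0.7, -4.0]
grip_width: 9.1
gripper_force: 25.0
```

```bash
python3 - <<'E'
from h import *
d=grab('wrist'); save('wrist4',d); cv2.imwrite('pics/wrist4.png',d['frame'])
c,s_=np.cos(np.radians(5.4)),np.sin(np.radians(5.4)); B=np.array([596.7,-140.7,180.])
C=cloud(d);g=d['frame'].astype(int).max(2); D=C-B; X=D[...,0]*c+D[...,1]*s_; Y=-D[...,0]*s_+D[...,1]*c; Z=D[...,2]
m=(g<75)&(abs(X)<15)&(Y>12)&(Y<45)&(Z>0)&(Z<30); q=np.c_[X[m],Y[m],Z[m]]
print('bar',len(q),np.median(q,0).round(1),np.percentile(q,[2,98],axis=0).round(1).tolist())
for xa in range(-30,10,3):
    mm=(Y>33)&(Y<50)&(X>xa)&(X<xa+3)&(Z>0)&(Z<45)
    print(xa,np.histogram(Z[mm],bins=np.arange(0,42,1.5))[0])
print(ctrl.state()['eef_pos'],ctrl.state()['ft_force'])
E
```

```text
bar 1198 [ 0.8 24.7 21.1] [[-3.5, 12.4, 18.2], [5.4, 43.3, 22.8]]
-30 [0 0 0 0 0 0 0 0 0 0 0 0 0 0 0 0 0 0 0 0 0 0 0 0 0 0 0]
-27 [ 0  0  0  0  0  0  0  0  0  0  0  0  0  0  0  0  0  1  2  2  3  5 14 21
  4  0  0]
-24 [ 0  0  0  0  0  0  0  0  0  0  0  0  0  0  0  0  0  1  8  5  6  7  8 14
 46 16  0]
-21 [ 0  0  0  0  0  0  0  0  0  0  0  0  0  0  0  0  1  6  6  4  6  9  7  7
 51 27  0]
-18 [ 4  3  3  5  2 10 20  8  6  0  0  0  0  0  0  0  0  6  6  4  9  6  8 10
 53 23  1]
-15 [ 4  2  5  4  4  5  3 28 23  0  0  0  0  0  0  0  0  3  5 10  5  6  7  7
 60 21  0]
-12 [ 5  2  4  4  4  4  6 31 18  0  0  0  0  0  0  0  0  2  6  7  6  6  8  9
 57 21  1]
-9 [ 3  2  7  8  1 10 21 10  0  0  0  0  0  0  0  0  0  5  2  8  8  3 10  6
 56 22  0]
-6 [ 0  0  0  0  0  0  0  0  0  0  0  8 23 10  0  0  0  2  5  8  8  7  4 12
 58 18  1]
-3 [ 0  0  0  0  0  0  0  0  0  0  0 13 49 87 81  8  0  1  4  9  3  6 10  6
 59 23  0]
0 [  0   0   0   0   0   0   0   0   0   0   0   1  29 101 107  26   0   1
   6   8   9   6   5  11  48  30   0]
3 [ 0  0  0  0  0  0  0  0  0  0  1 13 46 62 31  1  0  1  6  8  3  7  7 11
 57 23  0]
6 [ 0  0  0  0  0  0  0  0  0  0  0  0  0  0  0  0  0  3  4  7  7  5  8 10
 50 33  0]
9 [ 1  2  4  6  3  0  2  3  7  1  3  1  2  4  4  0  6  2  8  3  8  5  9  9
 53 31  1]
[ 598.03139159 -141.02170106  180.86976934] [ 0.51982645  0.35844389 -2.65874868]
```

View pics/wrist4.png

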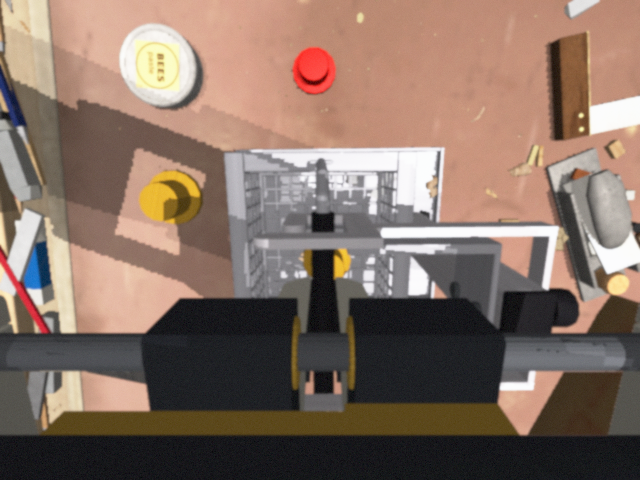

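Wrist view after lifting: the bar is held between the pads at x≈322, with the gate plate over it at y≈240. Depth puts the bar about 1.5 mm below the middle of the mouth, so I raise it that much and creep out.

Emit:
{"name": "play_rows", "arguments": {
  "plan": [
    {"x": 0,"y": 0,"z": 0.0015,"rx": 0,"ry": 0,"rz": 0},
    {"x": 0,"y": 0,"z": 0,"rx": 0,"ry": 0,"rz": 0},
    {"x": -0.003,"y": -0.0003,"z": 0,"rx": 0,"ry": 0,"rz": 0},
    {"x": -0.005,"y": -0.0005,"z": 0,"rx": 0,"ry": 0,"rz": 0},
    {"x": -0.005,"y": -0.0005,"z": 0,"rx": 0,"ry": 0,"rz": 0}
  ]
}}

```text
time_s: 11.02
eef_pos: [584.6, -142.4, 182.4]
orientation: [-0.0, 0.674, 0.739, -0.0]
ft_force: [-0.5, -0.5, -3.6]
grip_width: 8.8
gripper_force: 25.0
```

Emit:
{"name": "play_rows", "arguments": {
  "plan": [
    {"x": -0.005,"y": -0.0005,"z": 0,"rx": 0,"ry": 0,"rz": 0},
    {"x": -0.006,"y": -0.0006,"z": 0,"rx": 0,"ry": 0,"rz": 0},
    {"x": -0.006,"y": -0.0006,"z": 0,"rx": 0,"ry": 0,"rz": 0},
    {"x": -0.006,"y": -0.0006,"z": 0,"rx": 0,"ry": 0,"rz": 0},
    {"x": -0.006,"y": -0.0006,"z": 0,"rx": 0,"ry": 0,"rz": 0}
  ]
}}

```text
time_s: 11.65
eef_pos: [555.6, -145.3, 182.5]
orientation: [0.0, 0.674, 0.739, 0.0]
ft_force: [-0.5, -0.7, -4.4]
grip_width: 9.2
gripper_force: 25.0
```

Emit:
{"name": "play_rows", "arguments": {
  "plan": [
    {"x": -0.01,"y": -0.001,"z": 0,"rx": 0,"ry": 0,"rz": 0},
    {"x": -0.014,"y": -0.0013,"z": 0,"rx": 0,"ry": 0,"rz": 0},
    {"x": -0.016,"y": -0.0015,"z": 0,"rx": 0,"ry": 0,"rz": 0},
    {"x": -0.014,"y": -0.0013,"z": 0,"rx": 0,"ry": 0,"rz": 0},
    {"x": -0.01,"y": -0.001,"z": 0,"rx": 0,"ry": 0,"rz": 0}
  ]
}}

```text
time_s: 12.28
eef_pos: [491.1, -151.5, 182.6]
orientation: [0.0, 0.674, 0.739, 0.0]
ft_force: [0.5, -0.9, -3.9]
grip_width: 9.1
gripper_force: 25.0
```

Emit:
{"name": "play_rows", "arguments": {
  "plan": [
    {"x": 0,"y": 0,"z": 0.008,"rx": 0,"ry": 0,"rz": 0},
    {"x": 0,"y": 0,"z": 0.017,"rx": 0,"ry": 0,"rz": 0},
    {"x": 0,"y": 0,"z": 0.02,"rx": 0,"ry": 0,"rz": 0},
    {"x": 0,"y": 0,"z": 0.017,"rx": 0,"ry": 0,"rz": 0},
    {"x": 0,"y": 0,"z": 0.01,"rx": 0,"ry": 0,"rz": 0}
  ]
}}

```text
time_s: 12.9
eef_pos: [492.4, -151.4, 256.1]
orientation: [0.001, 0.674, 0.739, 0.0]
ft_force: [0.0, 0.1, -3.8]
grip_width: 9.3
gripper_force: 25.0
```

Emit:
{"name": "play_rows", "arguments": {
  "plan": [
    {"x": 0,"y": 0.008,"z": 0,"rx": 0,"ry": 0,"rz": 0.6},
    {"x": 0.002,"y": 0.016,"z": 0,"rx": 0,"ry": 0,"rz": 0.6},
    {"x": 0.006,"y": 0.024,"z": 0,"rx": 0,"ry": 0,"rz": 0.6},
    {"x": 0.01,"y": 0.03,"z": 0,"rx": 0,"ry": 0,"rz": 0.6},
    {"x": 0.012,"y": 0.032,"z": 0,"rx": 0,"ry": 0,"rz": 0.6}
  ]
}}

```text
time_s: 13.52
eef_pos: [521.8, -39.6, 253.8]
orientation: [-0.0, 0.654, 0.757, -0.001]
ft_force: [-1.7, -1.9, -2.7]
grip_width: 9.4
gripper_force: 25.1
```

Emit:
{"name": "play_rows", "arguments": {
  "plan": [
    {"x": 0.014,"y": 0.032,"z": 0,"rx": 0,"ry": 0,"rz": 0.6},
    {"x": 0.014,"y": 0.032,"z": 0,"rx": 0,"ry": 0,"rz": 0.6},
    {"x": 0.014,"y": 0.032,"z": 0,"rx": 0,"ry": 0,"rz": 0.6},
    {"x": 0.014,"y": 0.032,"z": 0,"rx": 0,"ry": 0,"rz": 0.6},
    {"x": 0.014,"y": 0.032,"z": 0,"rx": 0,"ry": 0,"rz": 0.6}
  ]
}}

```text
time_s: 14.15
eef_pos: [591.8, 120.9, 253.6]
orientation: [-0.0, 0.633, 0.774, -0.0]
ft_force: [-0.0, -0.5, -3.4]
grip_width: 9.3
gripper_force: 25.0
```

Emit:
{"name": "play_rows", "arguments": {
  "plan": [
    {"x": 0.012,"y": 0.028,"z": 0,"rx": 0,"ry": 0,"rz": 0.6},
    {"x": 0.01,"y": 0.022,"z": 0,"rx": 0,"ry": 0,"rz": 0.6},
    {"x": 0.008,"y": 0.016,"z": 0,"rx": 0,"ry": 0,"rz": 0.6},
    {"x": 0.004,"y": 0.01,"z": 0,"rx": 0,"ry": 0,"rz": 0.6},
    {"x": 0.002,"y": 0.006,"z": 0,"rx": 0,"ry": 0,"rz": 0.2}
  ]
}}

```text
time_s: 14.78
eef_pos: [628.2, 200.9, 254.4]
orientation: [-0.0, 0.616, 0.788, -0.0]
ft_force: [0.1, -0.4, -3.8]
grip_width: 8.9
gripper_force: 25.0
```

```bash
cat > m.py <<'E'
from h import *
import sys
tag=sys.argv[1]; zf=float(sys.argv[2])
a=np.radians(13.9)
e=ctrl.state(); T=e['eef_pos']; print('tcp',T.round(1),e['ft_force'].round(1))
def rect(q): 
    r=cv2.minAreaRect(q.astype(np.float32)); return np.round(r[0],1),np.round(r[1],1),round(r[2],2)
for n in('wrist','scene','top'):
    d=grab(n); save(n+tag,d); cv2.imwrite(f'pics/{n}{tag}.png',d['frame']); C=cloud(d); g=d['frame'].astype(int).min(2)
    D=C-[630.5,211.8,0]; X=D[...,0]*np.cos(a)+D[...,1]*np.sin(a); Y=-D[...,0]*np.sin(a)+D[...,1]*np.cos(a); Z=D[...,2]
    for nm,z,hx,hy in(('deck',110,85,105),('flange',zf,85,95)):
        m=(abs(Z-z)<12)&(abs(X)<hx)&(abs(Y)<hy)&(g>110)
        q=np.c_[X[m],Y[m],Z[m]]
        if len(q)<50: print(n,nm,len(q)); continue
        A=np.c_[q[:,:2],np.ones(len(q))]; w=abs(q[:,2]-np.median(q[:,2]))<8
        for _ in range(10):
            k=np.linalg.lstsq(A[w],q[w,2],rcond=None)[0]; w=abs(A@k-q[:,2])<3
        print(n,nm,w.sum(),'plane',k.round(3),'rect',*rect(q[w][:,:2]),'p1/99',np.percentile(q[w][:,:2],[.5,99.5],axis=0).round(1).tolist())
    m=(abs(Z-110)<4)&(abs(X)<85)&(abs(Y)<100)
    # mouth edges: extents of deck ring inner limits
    for nm,U,V in(('X',X,Y),('Y',Y,X)):
        lo=U[m&(U<0)&(U>-70)&(abs(V)<40)]; hi=U[m&(U>0)&(abs(V)<40)]
        if len(lo)>5 and len(hi)>5: print('  mouth',nm,np.percentile(lo,97).round(1),np.percentile(hi,3).round(1))
E
python3 m.py 5 193
```

```text
tcp [628.2 200.9 254.4] [ 0.1 -0.4 -3.8]
wrist deck 12495 plane [ -0.      0.    108.393] rect [-1.1  9.6] [150.4 165.4] 0.07 p1/99 [[-75.7, -71.5], [73.5, 92.1]]
wrist flange 7153 plane [-1.58000e-01 -5.00000e-03  1.87743e+02] rect [-18.    8.5] [ 99.  119.4] 89.15 p1/99 [[-76.9, -39.6], [41.1, 58.2]]
  mouth X -54.9 56.5
  mouth Y -65.2 61.8
scene deck 1722 plane [ 3.0000e-03 -1.0000e-03  1.0995e+02] rect [-1.4  0.4] [154.4 191.3] 0.41 p1/99 [[-77.3, -94.7], [73.9, 95.2]]
scene flange 794 plane [-1.54000e-01  4.00000e-03  1.89419e+02] rect [-18.3  -8.8] [142.1 123.3] 89.15 p1/99 [[-78.9, -79.4], [42.1, 61.1]]
  mouth X -54.9 50.7
  mouth Y -61.8 64.3
top deck 475 plane [4.00000e-03 3.00000e-03 1.09943e+02] rect [ 0.9 -0.1] [149.2 190.2] 0.12 p1/99 [[-73.4, -94.7], [75.0, 94.8]]
top flange 155 plane [-1.63000e-01 -7.00000e-03  1.88903e+02] rect [-16.4 -10. ] [141.1 118.4] 89.45 p1/99 [[-75.8, -80.8], [40.6, 60.7]]
```

View pics/wrist5.png

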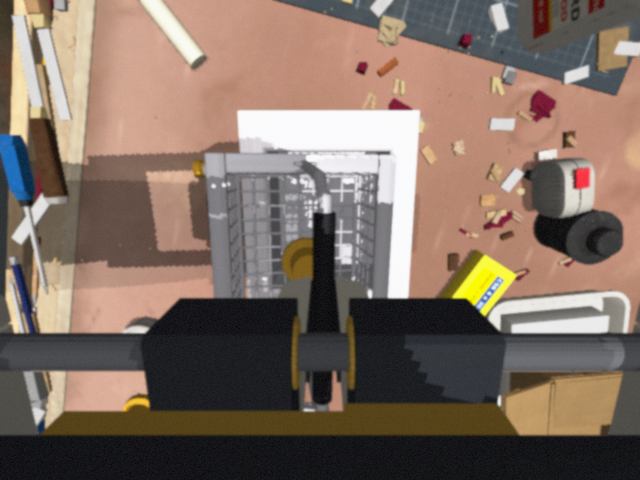

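The basket hangs 9° askew about the bar: its flange is 18 mm toward −x, seen at (207,155)–(393,155) against the deck. I tilt the tool about the cleaner's y to level it.

Emit:
{"name": "play_rows", "arguments": {
  "plan": [
    {"x": 0,"y": 0,"z": 0,"rx": 0.3,"ry": -1.2,"rz": 0},
    {"x": 0,"y": 0.002,"z": 0,"rx": 0.5,"ry": -2.0,"rz": 0},
    {"x": 0,"y": 0.003,"z": 0,"rx": 0.6,"ry": -2.5,"rz": 0},
    {"x": 0,"y": 0.003,"z": 0,"rx": 0.5,"ry": -2.0,"rz": 0},
    {"x": 0,"y": 0.002,"z": 0,"rx": 0.3,"ry": -1.2,"rz": 0}
  ]
}}

```text
time_s: 15.55
eef_pos: [627.7, 210.6, 254.8]
orientation: [0.05, 0.614, 0.785, 0.064]
ft_force: [-0.1, 0.6, -4.0]
grip_width: 9.1
gripper_force: 24.9
```

Emit:
{"name": "play_rows", "arguments": {
  "plan": [
    {"x": 0,"y": 0,"z": 0,"rx": 0,"ry": 0,"rz": 0},
    {"x": 0,"y": 0,"z": 0,"rx": 0,"ry": 0,"rz": 0},
    {"x": 0,"y": 0,"z": 0,"rx": 0,"ry": 0,"rz": 0},
    {"x": 0,"y": 0,"z": 0,"rx": 0,"ry": 0,"rz": 0},
    {"x": 0,"y": 0,"z": 0,"rx": 0,"ry": 0,"rz": 0}
  ]
}}

```text
time_s: 16.18
eef_pos: [628.1, 210.7, 254.3]
orientation: [0.049, 0.614, 0.785, 0.063]
ft_force: [0.5, -0.7, -3.9]
grip_width: 9.2
gripper_force: 24.9
```

```bash
python3 m.py 6 193
```

```text
tcp [628.1 210.7 254.3] [ 0.5 -0.7 -3.9]
wrist deck 6276 plane [-0.00000e+00  2.00000e-03  1.08264e+02] rect [-1.8 14.1] [157.8 150.7] 89.46 p1/99 [[-75.4, -53.1], [72.9, 92.4]]
wrist flange 7829 plane [-1.60000e-02 -3.00000e-03  1.89129e+02] rect [-6.7 17.9] [ 99.4 121.3] 89.03 p1/99 [[-66.5, -30.8], [53.4, 67.7]]
  mouth X -53.8 53.3
scene deck 1682 plane [1.00000e-03 1.00000e-03 1.09886e+02] rect [-0.9 -0.5] [154.3 192.5] 0.07 p1/99 [[-77.2, -95.0], [74.3, 94.9]]
scene flange 753 plane [-1.50000e-02 -3.00000e-03  1.90717e+02] rect [-7. -1.] [141.9 124.8] 89.38 p1/99 [[-69.0, -70.4], [54.7, 69.6]]
  mouth X -54.9 50.3
  mouth Y -61.1 64.4
top deck 479 plane [ 6.00000e-03 -1.00000e-03  1.09904e+02] rect [ 1.3 -0.1] [190.  149.5] 89.97 p1/99 [[-73.3, -94.9], [75.2, 93.7]]
top flange 163 plane [-7.00000e-03  2.00000e-03  1.91051e+02] rect [-4.9 -1.3] [140.4 120.7] 89.5 p1/99 [[-65.4, -71.8], [54.4, 68.5]]
```

Emit:
{"name": "play_rows", "arguments": {
  "plan": [
    {"x": 0.0015,"y": 0.0006,"z": 0,"rx": 0.1,"ry": -0.3,"rz": 0.2},
    {"x": 0.0015,"y": 0.0006,"z": -0.007,"rx": 0.1,"ry": -0.3,"rz": 0.2},
    {"x": 0.0015,"y": 0.0005,"z": -0.009,"rx": 0,"ry": -0.2,"rz": 0.1},
    {"x": 0,"y": 0,"z": -0.008,"rx": 0,"ry": 0,"rz": 0},
    {"x": 0,"y": 0,"z": -0.006,"rx": 0,"ry": 0,"rz": 0}
  ]
}}

```text
time_s: 16.95
eef_pos: [632.4, 212.3, 223.5]
orientation: [0.053, 0.611, 0.787, 0.068]
ft_force: [-0.3, -0.2, -3.5]
grip_width: 9.0
gripper_force: 24.9
```

Emit:
{"name": "play_rows", "arguments": {
  "plan": [
    {"x": 0,"y": 0,"z": 0,"rx": 0,"ry": 0,"rz": 0},
    {"x": 0,"y": 0,"z": 0,"rx": 0,"ry": 0,"rz": 0},
    {"x": 0,"y": 0,"z": 0,"rx": 0,"ry": 0,"rz": 0},
    {"x": 0,"y": 0,"z": 0,"rx": 0,"ry": 0,"rz": 0},
    {"x": 0,"y": 0,"z": 0,"rx": 0,"ry": 0,"rz": 0}
  ]
}}

```text
time_s: 17.58
eef_pos: [632.6, 212.4, 224.5]
orientation: [0.053, 0.61, 0.787, 0.069]
ft_force: [-0.0, 0.8, -4.3]
grip_width: 9.2
gripper_force: 24.9
```

```bash
python3 m.py 7 161
```

```text
tcp [632.6 212.4 224.5] [-0.   0.8 -4.3]
wrist deck 8722 plane [-2.00000e-03  2.00000e-03  1.08261e+02] rect [-1.1 20.4] [144.5 150.3] 89.97 p1/99 [[-75.9, -42.4], [72.6, 92.4]]
wrist flange 7883 plane [-3.00000e-03 -3.00000e-03  1.59362e+02] rect [-1.5 18.2] [ 99.8 121.2] 89.81 p1/99 [[-61.7, -29.9], [58.6, 67.9]]
  mouth X -54.6 52.0
scene deck 1662 plane [ 1.00000e-03 -1.00000e-03  1.09844e+02] rect [-2.3 -0.6] [155.1 192.1] 0.03 p1/99 [[-77.3, -94.5], [74.1, 94.8]]
scene flange 700 plane [-4.00000e-03 -2.00000e-03  1.60836e+02] rect [-1.6  0.3] [123.7 141. ] 0.05 p1/99 [[-62.9, -69.6], [59.7, 70.4]]
  mouth X -55.1 52.1
  mouth Y -61.6 64.0
top deck 504 plane [-2.00000e-03 -2.00000e-03  1.09862e+02] rect [1.1 0.2] [149.7 190.7] 0.13 p1/99 [[-73.5, -95.0], [75.7, 94.0]]
top flange 136 plane [ 4.00000e-03 -3.00000e-03  1.60565e+02] rect [ 0.9 -0.8] [119.5 140.3] 0.5 p1/99 [[-59.1, -70.7], [60.7, 62.8]]
```

Aligned within about 0.5 mm and 0.3°. Lowering.

Emit:
{"name": "play_rows", "arguments": {
  "plan": [
    {"x": 0,"y": 0,"z": -0.003,"rx": 0,"ry": 0,"rz": 0},
    {"x": 0,"y": 0,"z": -0.004,"rx": 0,"ry": 0,"rz": 0},
    {"x": 0,"y": 0,"z": -0.004,"rx": 0,"ry": 0,"rz": 0},
    {"x": 0,"y": 0,"z": -0.004,"rx": 0,"ry": 0,"rz": 0},
    {"x": 0,"y": 0,"z": -0.003,"rx": 0,"ry": 0,"rz": 0}
  ]
}}

```text
time_s: 18.35
eef_pos: [632.5, 212.4, 206.0]
orientation: [0.053, 0.61, 0.787, 0.069]
ft_force: [-0.5, 0.3, -3.5]
grip_width: 9.1
gripper_force: 24.9
```

Emit:
{"name": "play_rows", "arguments": {
  "plan": [
    {"x": 0,"y": 0,"z": -0.004,"rx": 0,"ry": 0,"rz": 0},
    {"x": 0,"y": 0,"z": -0.004,"rx": 0,"ry": 0,"rz": 0},
    {"x": 0,"y": 0,"z": -0.004,"rx": 0,"ry": 0,"rz": 0},
    {"x": 0,"y": 0,"z": -0.004,"rx": 0,"ry": 0,"rz": 0},
    {"x": 0,"y": 0,"z": -0.003,"rx": 0,"ry": 0,"rz": 0}
  ]
}}

```text
time_s: 18.98
eef_pos: [632.5, 212.4, 187.1]
orientation: [0.053, 0.611, 0.787, 0.069]
ft_force: [-0.5, 0.2, -4.8]
grip_width: 9.0
gripper_force: 24.9
```

Emit:
{"name": "play_rows", "arguments": {
  "plan": [
    {"x": 0,"y": 0,"z": -0.002,"rx": 0,"ry": 0,"rz": 0},
    {"x": 0,"y": 0,"z": -0.002,"rx": 0,"ry": 0,"rz": 0},
    {"x": 0,"y": 0,"z": -0.002,"rx": 0,"ry": 0,"rz": 0},
    {"x": 0,"y": 0,"z": -0.001,"rx": 0,"ry": 0,"rz": 0},
    {"x": 0,"y": 0,"z": -0.001,"rx": 0,"ry": 0,"rz": 0}
  ]
}}

```text
time_s: 19.6
eef_pos: [632.6, 212.4, 179.4]
orientation: [0.053, 0.61, 0.787, 0.069]
ft_force: [0.8, -0.2, -3.7]
grip_width: 8.9
gripper_force: 24.9
```

Emit:
{"name": "play_rows", "arguments": {
  "plan": [
    {"x": 0,"y": 0,"z": -0.0005,"rx": 0,"ry": 0,"rz": 0},
    {"x": 0,"y": 0,"z": -0.0005,"rx": 0,"ry": 0,"rz": 0},
    {"x": 0,"y": 0,"z": -0.0005,"rx": 0,"ry": 0,"rz": 0},
    {"x": 0,"y": 0,"z": -0.0005,"rx": 0,"ry": 0,"rz": 0},
    {"x": 0,"y": 0,"z": 0,"rx": 0,"ry": 0,"rz": 0}
  ]
}}

```text
time_s: 20.23
eef_pos: [632.5, 212.4, 177.4]
orientation: [0.053, 0.61, 0.787, 0.069]
ft_force: [-1.2, -0.0, -3.7]
grip_width: 9.0
gripper_force: 24.9
```

Emit:
{"name": "play_rows", "arguments": {
  "plan": [
    {"x": 0,"y": 0,"z": -0.0004,"rx": 0,"ry": 0,"rz": 0},
    {"x": 0,"y": 0,"z": -0.0004,"rx": 0,"ry": 0,"rz": 0},
    {"x": 0,"y": 0,"z": -0.0004,"rx": 0,"ry": 0,"rz": 0},
    {"x": 0,"y": 0,"z": 0,"rx": 0,"ry": 0,"rz": 0},
    {"x": 0,"y": 0,"z": 0,"rx": 0,"ry": 0,"rz": 0}
  ]
}}

```text
time_s: 20.85
eef_pos: [632.7, 212.4, 176.6]
orientation: [0.054, 0.61, 0.787, 0.069]
ft_force: [-0.7, -0.8, 0.5]
grip_width: 8.8
gripper_force: 25.0
```

```bash
python3 m.py 8 115 | grep -v mouth
```

```text
tcp [632.7 212.4 176.6] [-0.7 -0.8  0.5]
wrist deck 21423 plane [ 2.00000e-03 -9.00000e-03  1.09633e+02] rect [-1.  -2.2] [150.6 189.8] 0.02 p1/99 [[-75.5, -31.3], [73.5, 92.3]]
wrist flange 21417 plane [ 2.00000e-03 -9.00000e-03  1.09644e+02] rect [-1.  -1.1] [150.6 187.6] 0.02 p1/99 [[-75.5, -31.0], [73.5, 92.3]]
scene deck 1688 plane [ 4.00000e-03 -2.00000e-03  1.10766e+02] rect [-1.3 -0.1] [153.2 192.5] 0.21 p1/99 [[-77.4, -95.0], [73.8, 95.0]]
scene flange 1671 plane [ 5.00000e-03 -3.00000e-03  1.10858e+02] rect [-1.3  0. ] [153.2 189.7] 0.2 p1/99 [[-77.4, -94.0], [73.8, 94.5]]
top deck 553 plane [9.00000e-03 0.00000e+00 1.10553e+02] rect [1.  0.1] [149.3 190.5] 0.1 p1/99 [[-73.5, -94.9], [75.2, 92.5]]
top flange 550 plane [9.00000e-03 0.00000e+00 1.10575e+02] rect [ 1.  -0.1] [149.3 190. ] 0.1 p1/99 [[-73.5, -94.7], [75.2, 91.5]]
```

Weight is transferred to the deck. Release and retreat.

Emit:
{"name": "play_rows", "arguments": {
  "plan": [
    {"x": 0,"y": 0,"z": 0,"rx": 0,"ry": 0,"rz": 0},
    {"x": 0,"y": 0,"z": 0,"rx": 0,"ry": 0,"rz": 0},
    {"x": 0,"y": 0,"z": 0,"rx": 0,"ry": 0,"rz": 0},
    {"x": 0,"y": 0,"z": 0,"rx": 0,"ry": 0,"rz": 0},
    {"x": 0,"y": 0,"z": 0,"rx": 0,"ry": 0,"rz": 0}
  ],
  "hand": 145
}}

```text
time_s: 21.62
eef_pos: [632.5, 212.4, 176.2]
orientation: [0.053, 0.61, 0.787, 0.069]
ft_force: [0.2, -0.4, 0.1]
grip_width: 40.1
gripper_force: 0.0
```

Emit:
{"name": "play_rows", "arguments": {
  "plan": [
    {"x": 0,"y": 0,"z": 0.01,"rx": 0,"ry": 0,"rz": 0},
    {"x": 0,"y": 0,"z": 0.02,"rx": 0,"ry": 0,"rz": 0},
    {"x": 0,"y": 0,"z": 0.03,"rx": 0,"ry": 0,"rz": 0},
    {"x": 0,"y": 0,"z": 0.03,"rx": 0,"ry": 0,"rz": 0},
    {"x": -0.02,"y": 0,"z": 0.03,"rx": 0,"ry": 0,"rz": 0}
  ]
}}

```text
time_s: 22.25
eef_pos: [612.8, 212.2, 298.6]
orientation: [0.054, 0.611, 0.787, 0.069]
ft_force: [0.3, -0.1, 0.2]
grip_width: 40.2
gripper_force: 0.0
```

Emit:
{"name": "play_rows", "arguments": {
  "plan": [
    {"x": -0.04,"y": -0.02,"z": 0,"rx": 0,"ry": 0,"rz": 0},
    {"x": -0.04,"y": -0.04,"z": 0,"rx": 0,"ry": 0,"rz": 0},
    {"x": -0.04,"y": -0.04,"z": 0,"rx": 0,"ry": 0,"rz": 0},
    {"x": -0.04,"y": -0.04,"z": 0,"rx": 0,"ry": 0,"rz": 0},
    {"x": 0,"y": 0,"z": 0,"rx": 0,"ry": 0,"rz": 0}
  ]
}}

```text
time_s: 22.88
eef_pos: [451.0, 70.7, 299.2]
orientation: [0.055, 0.611, 0.786, 0.07]
ft_force: [0.1, 0.7, -0.5]
grip_width: 40.3
gripper_force: 0.0
```

```bash
python3 m.py 9 115 | grep -v mouth; python3 - <<'E'
from h import *
a=np.radians(13.9)
d=load('scene9'); C=cloud(d); D=C-[630.5,211.8,0]; X=D[...,0]*np.cos(a)+D[...,1]*np.sin(a); Y=-D[...,0]*np.sin(a)+D[...,1]*np.cos(a);Z=D[...,2];g=d['frame'].astype(int)
for x0,x1,y0,y1 in((-59,-53.5,-50,50),(53.5,59,-50,50),(-40,40,-69,-63.5),(-40,40,63.5,69)):
    m=(X>x0)&(X<x1)&(Y>y0)&(Y<y1)&(Z>100)&(Z<125); print('flange side z',m.sum(),np.median(Z[m]).round(1))
m=(abs(X)>64)&(abs(X)<72)&(abs(Y)<90)&(abs(Z-110)<8); print('deck z',np.median(Z[m]))
m=(g.max(2)<75)&(X<-88)&(X>-160)&(abs(Y)<60)&(abs(Z-66)<12); q=np.c_[X[m],Y[m]].astype(np.float32); print('lever',q.mean(0),cv2.fitLine(q,cv2.DIST_L2,0,.01,.01).ravel()[:2])
f0,f1=load('scene')['frame'],d['frame']
cv2.imwrite('pics/final.png',np.hstack([cv2.resize(f1[130:340,180:300],None,fx=2.8,fy=2.8),cv2.resize(f1[130:340,300:450],None,fx=2.8,fy=2.8)])[:600,:800])
E
```

```text
tcp [451.   70.7 299.2] [ 0.1  0.7 -0.5]
wrist deck 12525 plane [5.00000e-03 1.00000e-03 1.09296e+02] rect [-1.4 -2.4] [190.7 151.7] 89.97 p1/99 [[-76.6, -96.8], [71.7, 92.2]]
wrist flange 12288 plane [ 5.00000e-03 -0.00000e+00  1.09332e+02] rect [-1.4 -1. ] [188.  151.7] 89.97 p1/99 [[-76.6, -94.4], [71.8, 92.2]]
scene deck 1948 plane [ 7.00000e-03 -4.00000e-03  1.10775e+02] rect [-1.6 -0.3] [193.3 153.7] 89.97 p1/99 [[-77.2, -94.9], [73.2, 95.3]]
scene flange 1924 plane [ 7.00000e-03 -5.00000e-03  1.10815e+02] rect [-1.6 -0. ] [189.9 153.7] 89.96 p1/99 [[-77.2, -94.0], [73.2, 94.5]]
top deck 1603 plane [ 1.00000e-03 -2.00000e-03  1.10829e+02] rect [1.2 0. ] [189.9 150.5] 89.84 p1/99 [[-73.7, -94.5], [75.7, 94.5]]
top flange 1600 plane [ 1.00000e-03 -2.00000e-03  1.10859e+02] rect [ 1.2 -0. ] [189.7 150.4] 89.88 p1/99 [[-73.7, -94.4], [75.7, 94.4]]
flange side z 86 113.2
flange side z 62 113.2
flange side z 64 112.6
flange side z 79 113.7
deck z 109.91338691207682
lever [-117.80392     -3.7232668] [0.01219155 0.9999257 ]
```

View pics/final.png

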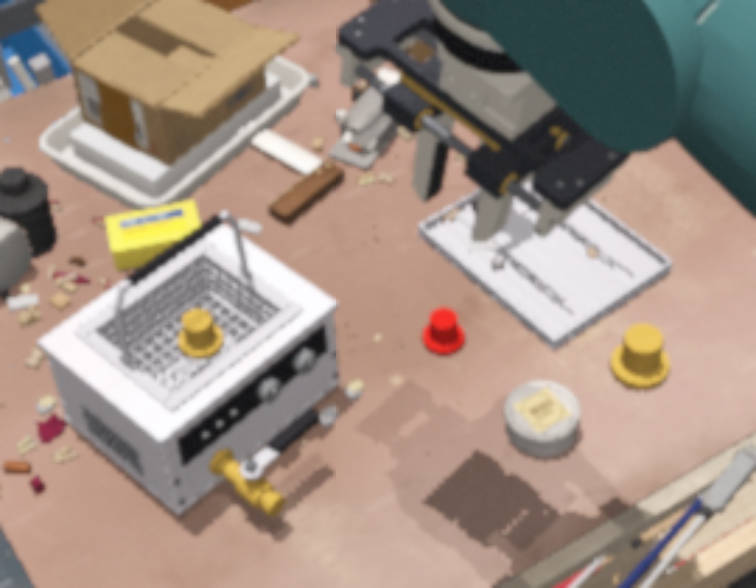

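The final view shows the basket seated flat: all four rim sides read 112.6–113.7 mm, against 113 mm expected. The bush is upright in it at (200,330), and the lever lies across the pipe at (290,440). The stand, tin and look-alikes are in place. I'm handing in.

```bash
python3 -c "
from h import *
print(ctrl.close_job())"
```

```text
the job is handed in; nothing more can be done
None
```

Job handed in at about 23 s: the drain lever is shut against its stop, and the basket, with the brass bush still in it, was drawn out through the gate and lowered into the tank with its rim flat on the deck.

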